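# Dock the telescopic hanging bar and hold it drawn out

## Robot

A 6-joint arm with a two-finger parallel gripper is mounted at the origin on the work surface. World frame = base frame: x ahead of the robot, y to its left, z up, the work surface at z = 0. Lengths are in m, angles in degrees, forces in N, time in s.
With the tool pointing down it reaches from about 0.35 to 0.95 m from the base axis. Payload 17.4 kg.
Tool frame: the origin (TCP) lies between the finger pads, 19 mm behind the fingertips; this is the grasp point; z points along the fingers, y is the line along which they close (so a half turn about z gives the same grasp; the last joint's range is limited). The gripper opens to 93 mm and grips with 3 to 60 N. Pads are 15 mm wide; open, the fingers measure 128 mm over their backs; the gripper's body (75 mm by 188 mm) begins 65 mm behind the grasp point.
Start: joints at [69.282, 6.646, 82.598, -0, 90.757, -2.166], TCP at [0.215, 0.64, 0.237] pointing down, gripper open.
Joint ranges: [-162.19, 162.19], [-47.58, 125.68], [4.15, 143.07], [-65.23, 245.23], [0.69, 171.88], [-170.13, 170.13]. Speed limits (degrees/s): [108.29, 108.29, 127.2, 180, 180, 180].

## Interface

Orientations are given as a 3x3 rotation matrix whose columns are the frame's x, y, z axes.
In Python, from cell import env, capture, camera_params, order gives the robot as it stands.
- The arm moves only by the tool arm_command, never from a script. Its arguments are lists of equal length, an entry for each row: "linear": the shift along the tool's x, y, z in mm, a list of three; "twist": the turn about the tool's z in degrees; "claw": the finger opening in mm, from 0 to 93. In form: {"linear": [[dx, dy, dz], ...], "twist": [twist, ...], "claw": [claw, ...]}. A call has 1 to 20 rows; each row is the pose to reach, as a shift and turn from the pose commanded when the call began, along the tool's axes at that moment; what a row does not reach only later rows make up. A row lasts 1/12 s, in which the tool goes at most 41.7 mm and 7.16 degrees, less where a joint would pass 70% of its speed; a pose out of reach is approached as far as the arm can. A call with a gripper value outside its range is refused whole. The fingers move at their own pace and stop on an object; "force" is the grip in N (left out, the last holds). Time passes only in rows, so rows that repeat a pose let the fingers close. It gives the time, the measured TCP pose, the force, the opening and the grip force at its end, in the units of the state.
- env.read_state(): the state, without advancing time (a new reading comes with each control period).
- capture(name): name is "scene" or "top" or "wrist"; returns the picture (420x560x3 uint8, blue, green, red); there is no depth.
- camera_params(name): a dict with "mtx" (3x3 intrinsics, pixels), "rvec" (rotation vector, rad) and "tvec" (3), from world to camera coordinates, as OpenCV has them; the wrist camera has in their place "mount" (4x4, takes a point from camera to tool coordinates, whose origin is the TCP and whose axes are the flange's). Camera axes: x right, y down, z forward; pixel columns grow to the right and rows downward; lengths in m; the calibration is good to about 2 mm. The wrist camera is an equidistant fisheye: a pixel r from the principal point sees the ray r / f radians off the axis. A picture is of the moment at which its call begins: read the wrist's pose just before it. camera_params takes no time and is no camera call.
- order.finish_job(): hands the job in; it is judged then, once.
The state is a dict: "t": time; "joints": joint angles; "joint_vel": joint speeds; "effort": joint torques, N m; "eef_pos": TCP position; "orientation": TCP orientation; "ft_force": force on the tool from outside, world axes, zero at the start; "torque": the same for the moment, N m; "grip_width": opening from 0.0 (shut) to 1.0 (fully open); "grip_force": force on a finger pad.
Only numpy, scipy, OpenCV 4.12 (cv2) and the standard library are available. Lean on these libraries where they do the work, as an engineer would, in place of code of your own. Each camera call takes 0.05 s, during which the arm holds its last target. There are 200 camera calls.

## Task

Pick up the telescopic hanging bar and lower it, without dropping it, over the two pins of the stand until its plate lies flush, then let go of it. Next press the button on the side of its pull head and, keeping it pressed, draw the tube out past the first stop to the second, fully out, with the plate staying flush. Finish while holding it there against its return spring so that I can hang the ladles on it; leave everything else on the counter where it is.

Things in the scene. Friction and masses are not known exactly. Their poses are not given: they have to be found in the camera images.
- stand: fixed low block, cedar with a dark steel top, 190 (x) x 120 (y) x 20 mm tall, screwed to the counter, with two upright steel pins on its top. Origin: centre of its underside, z up. The hanging bar's plate belongs on its top (z = 20 mm), x and y axes along the plate's
- pin_thick (a point): tip of the thick pin: 14 mm diameter, 18 mm tall above the block's top (straight for 10 mm, then tapering to about 6 mm), at (+50, +34, 38) mm in the stand's frame
- pin_thin (a point): tip of the thin pin: 9 mm diameter, 18 mm tall (straight for 10 mm, then tapering to about 4 mm), at (-45, -34, 38) mm in the stand's frame
- bar: loose telescopic hanging bar, 0.55 to 0.85 kg: aluminium plate 170 (x) x 100 (y) x 8 mm with two unequal holes in diagonal corners (fits one way round), on it a steel housing 30 mm wide (y), x from -55 to +70 mm, top 48 mm above the plate's underside; the tube leaves its -x end. Origin: centre of the plate's underside. Flush: origin at (0, 0, 20) mm of the stand's frame, axes parallel
- bar_grip (a point): point inside the housing near the centre of mass, at (-5, 0, 34) mm in the bar's frame: take the housing here from above, fingers closing along the bar's y (30 mm wide). Fingertips may reach down to the plate, whose upper face is 26 mm below this point
- hole_wide (a point): centre of the 17 mm hole (for the thick pin), on the plate's upper face, at (+50, +34, 8) mm in the bar's frame
- hole_narrow (a point): centre of the 12 mm hole (for the thin pin), on the plate's upper face, at (-45, -34, 8) mm in the bar's frame
- tube (a joint): how far the tube is drawn out along the bar's -x, m: 0 = home, latched; 0.045 = first stop (catches there if the button is up; a dark ring then shows at the housing's mouth); 0.090 = second stop, end of travel. It leaves home and passes the first stop only with the button pressed. An inner spring draws it back with 3 to 6 N, friction about 1 N
- tube_head (a point): centre of the pull head, a black block 40 (x) x 26 (y) x 34 mm tall at the tube's end, at (-88, 0, 28) mm in the bar's frame when home, moving along the bar's -x. 13 mm of open tube lie between it and the housing when home. Pinched from above, fingers closing along the bar's y, one finger pushes the button in; a grip of 25 N with the TCP 6 mm above this point holds
- button_face (a point): middle of the button's outer face: a grey block 24 (x) x 20 (z) mm standing 6 mm out of the head's +y side; it is pushed towards -y
- button (a joint): how far the button is pushed in, in m: 0 = out, 0.005 = fully in (6 N); the latch is free beyond 0.0035; it springs out when let go
- jar_a: square glass jar with a square metal lid, 66 x 66 x 112 mm tall; origin: centre of its underside. Bystander, leave alone
- jar_b: a second square jar like jar_a, on the other side of the counter. Bystander, leave alone
- olla_lid: round stoneware pot lid with a knob, 112 mm across, 48 mm tall, lying on the counter behind the two work places; origin: centre of its underside. Bystander
- silicone_lid: small round orange silicone lid, 74 mm across, 10 mm thick with an 18 mm knob on top (18 mm in all), flat on the counter between and in front of the two work places; origin: centre of its underside. Bystander
- tong: spring steel kitchen tong lying flat, about 225 x 45 mm, 17 mm tall; origin: middle of it, on the counter. Bystander
- pepper_mill: turned dark wooden pepper mill, 56 mm across, 148 mm tall, at the left; origin: centre of its underside. Bystander
There are look-alikes about, which are no part of the job. Leave any red look-alike of the stand alone. Leave any turquoise look-alike of the bar alone.

How it is judged:
By the outcome, as a careful person would: the job done as asked, in the order asked, and still so for the second after the job is handed in, while the arm keeps its last pose, push and grip.
It also fails if it takes over 64 s, if anything falls off the work surface, if the arm or the gripper's body presses on something with over 40 N, if the wrist force passes 120 N, or if a joint passes its speed limit or range.

## Working session

There is one attempt and no reset: what is moved stays moved. The work goes in short steps, Python scripts to look and compute and a tool call to move; the robot and the scene stay as the last step left them, time stands still between calls to the robot, and variables do not carry over. Pictures are saved under pics/ and viewed, at most 10 in all, crops included, and the job is handed in when it is done.

Besides the shell and the picture viewer there is one more tool, called after "Emit:" as a command line: name --pt "numbers of a row" for each row, then --argument value for the rest. arm_command: Moves the arm, as the interface text tells. Its arguments: {"type":"object","properties":{"linear":{"type":"array","items":{"type":"array","items":{"type":"number"}}},"twist":{"type":"array","items":{"type":"number"}},"claw":{"type":"array","items":{"type":"number"}},"force":{"type":"number"}},"required":["linear","twist","claw"]}

```bash
mkdir -p pics; ls; python3 - <<'E'
from cell import env,capture,camera_params,order
import cv2,numpy as np
s=env.read_state();print(s)
for n in("scene","top","wrist"):
    im=capture(n);cv2.imwrite(f"pics/{n}0.png",im);p=camera_params(n);print(n,{k:np.round(np.array(v),4).tolist() for k,v in p.items()})
E
```

```text
pics
{'t': 0.0, 'joints': array([ 6.92808805e+01,  6.67403953e+00,  8.26357913e+01, -1.01280340e-04,
        9.07560797e+01, -2.16629195e+00]), 'joint_vel': array([ 0.10515726,  0.01069164, -0.05055833,  0.05053283,  0.08445886,
       -0.01872225]), 'effort': array([-1.49330765e-03, -7.21224189e+01, -6.22631335e+01,  7.78811588e-02,
        2.35358253e-02,  1.95127149e-05]), 'eef_pos': array([0.21472094, 0.63974537, 0.23670568]), 'orientation': array([[-9.48030677e-01,  3.18178677e-01, -4.05328051e-04],
       [ 3.18178933e-01,  9.48030067e-01, -1.07658398e-03],
       [ 4.17171110e-05, -1.14960149e-03, -9.99999338e-01]]), 'ft_force': array([-0.3854487 , -0.15526963, -0.59218311]), 'torque': array([-0.01789223,  0.00366076,  0.00421771]), 'grip_force': 0.0, 'grip_width': 0.9979437741944008}
scene {'mtx': [[504.1112, 0.0, 281.4081], [0.0, 504.1112, 200.0302], [0.0, 0.0, 1.0]], 'rvec': [1.8522, 1.3999, -0.7242], 'tvec': [-0.121, -0.2634, 1.9181]}
top {'mtx': [[462.9068, 0.0, 273.8352], [0.0, 462.9068, 210.4608], [0.0, 0.0, 1.0]], 'rvec': [2.1052, -2.1591, 0.1851], 'tvec': [0.01, 0.5414, 1.1414]}
wrist {'mtx': [[325.1923, 0.0, 278.243], [0.0, 325.1923, 204.4242], [0.0, 0.0, 1.0]], 'mount': [[0.0013, -0.9534, -0.3017, 0.0838], [1.0, 0.0015, -0.0004, 0.0003], [0.0008, -0.3017, 0.9534, -0.1474], [0.0, 0.0, 0.0, 1.0]]}
```

View pics/top0.png

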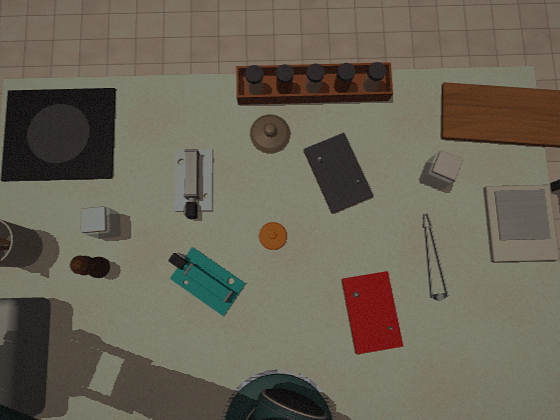

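View pics/scene0.png

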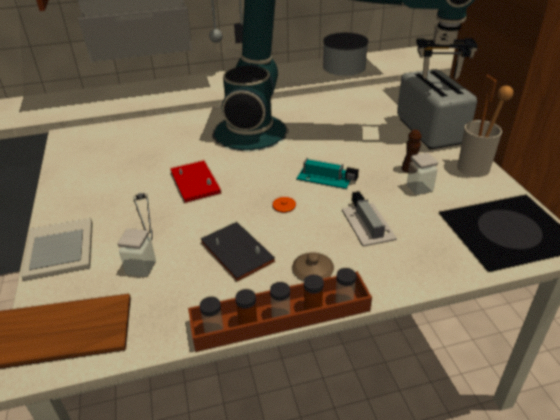

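The top view shows two bar-like things: the aluminium/steel bar at (193,180) and a turquoise one at (207,282). There are also two stand-like things: a dark-steel stand at (338,172) and a red one at (372,312). The grey bar and the dark stand fit the description, and the red and turquoise ones are the look-alikes. I'll confirm this in an enlarged crop and measure.

```bash
cat > h.py <<'E'
import cv2,numpy as np
from cell import env,capture,camera_params,order
def ray(name,uv,st=None):
    "origin and directions (N,3) in world of pixels uv"
    p=camera_params(name);K=np.array(p["mtx"]);uv=np.atleast_2d(np.float64(uv))
    if name!="wrist":
        R=cv2.Rodrigues(np.float64(p["rvec"]))[0];t=np.float64(p["tvec"]).ravel()
        d=np.c_[(uv-K[:2,2])/K[[0,1],[0,1]],np.ones(len(uv))]
        return -R.T@t,d@R
    q=(uv-K[:2,2])/K[[0,1],[0,1]];th=np.linalg.norm(q,axis=1,keepdims=True)
    d=np.c_[q/np.maximum(th,1e-9)*np.sin(th),np.cos(th)]
    M=np.array(p["mount"]);T=np.eye(4);T[:3,:3]=st["orientation"];T[:3,3]=st["eef_pos"];M=T@M
    return M[:3,3],d@M[:3,:3].T
def onz(name,uv,z,st=None):
    o,d=ray(name,uv,st);return o+d*((z-o[2])/d[:,2])[:,None]
def rel(st,p):
    "mm shift in tool axes to bring the TCP to world p"
    return np.round(np.array(st["orientation"]).T@(np.array(p)-st["eef_pos"])*1000,1)
E
python3 - <<'E'
from h import *
im=cv2.imread("pics/top0.png")
c=cv2.resize(im[120:225,165:385],None,fx=3.6,fy=3.6,interpolation=cv2.INTER_CUBIC);cv2.imwrite("pics/crop1.png",c)
hsv=cv2.cvtColor(im,cv2.COLOR_BGR2HSV)
for n,(x0,y0,x1,y1) in dict(bar=(165,140,225,225),stand=(295,125,385,220)).items():
    print(n,[ (x,y,im[y,x].tolist()) for x,y in ((180,190),(193,170),(205,200),(191,210),(165,170),(222,170))] if n=="bar" else [(x,y,im[y,x].tolist()) for x,y in ((338,172),(295,200),(380,150))])
E
```

```text
bar [(180, 190, [128, 133, 130]), (193, 170, [105, 113, 118]), (205, 200, [128, 133, 130]), (191, 210, [38, 40, 40]), (165, 170, [113, 131, 129]), (222, 170, [105, 120, 128])]
stand [(338, 172, [42, 40, 45]), (295, 200, [111, 130, 129]), (380, 150, [110, 129, 129])]
```

View pics/crop1.png

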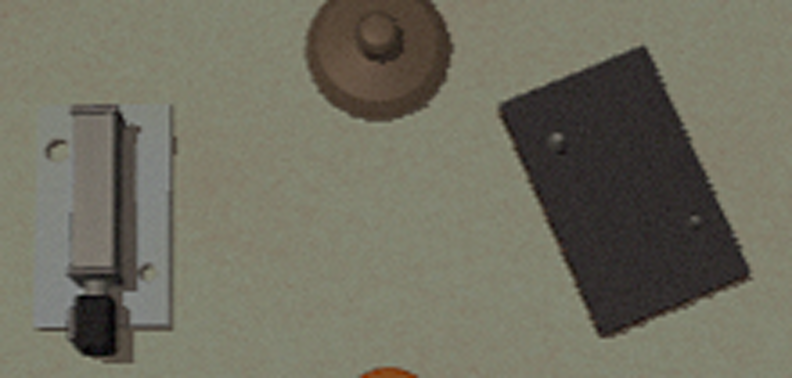

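The crop confirms both: the grey bar has its wide hole at crop (57,152), narrow hole at (148,271) and black head at (95,325). The dark stand has the thick pin at (555,142) and the thin pin at (697,222).

```bash
python3 - <<'E'
from h import *
im=cv2.imread("pics/top0.png")
f=lambda uv:np.array([165,120])+(np.array(uv)+.5)/3.6-.5
def fit(name,P,L,z):
    # rigid 2D fit of L (local mm) to P
    l=np.array(L)/1000;Pm=P[:,:2];a=l-l.mean(0);b=Pm-Pm.mean(0)
    th=np.arctan2((a[:,0]*b[:,1]-a[:,1]*b[:,0]).sum(),(a*b).sum());R=np.array([[np.cos(th),-np.sin(th)],[np.sin(th),np.cos(th)]])
    t=Pm.mean(0)-R@l.mean(0);print(name,np.degrees(th).round(2),t.round(4),"res mm",((l@R.T+t-Pm)*1e3).round(1).tolist());return th,t,R
m=((im.max(2)<75)).astype(np.uint8);m[:125]=0;m[222:]=0;m[:,:295]=0;m[:,390:]=0
m=cv2.morphologyEx(m,cv2.MORPH_OPEN,np.ones((5,5)));c=max(cv2.findContours(m,0,2)[0],key=cv2.contourArea)
r=cv2.minAreaRect(c);print(r);B=cv2.boxPoints(r);P=onz("top",B,.02);print(P.round(3).tolist(),np.linalg.norm(np.diff(P,axis=0),axis=1))
fit("stand pins",onz("top",f([(557,138),(696,220)]),.038),[(50,34),(-45,-34)],0)
fit("stand corners",onz("top",f([(500,105),(645,47),(748,275),(605,335)]),.02),[(95,60),(95,-60),(-95,-60),(-95,60)],0)
th,t,R=fit("bar corners",onz("top",f([(36,104),(172,104),(171,328),(35,328)]),.008),[(85,50),(85,-50),(-85,-50),(-85,50)],0)
fit("bar holes",onz("top",f([(57,152),(148,271)]),.006),[(50,34),(-45,-34)],0)
fit("bar housing",onz("top",f([(73,107),(118,107),(114,272),(72,272)]),.048),[(70,15),(70,-15),(-55,-15),(-55,15)],0)
g=np.r_[t+R@[-.005,0],.15];s=env.read_state();print("grip",g,rel(s,g))
# desired tool y vs bar y
y=s["orientation"][:,1];print("tool y az",np.degrees(np.arctan2(y[1],y[0])))
E
```

```text
((338.03814697265625, 172.43121337890625), (71.80504608154297, 45.59400177001953), 65.85445404052734)
[[0.712, -0.085, 0.02], [0.761, -0.199, 0.02], [0.578, -0.268, 0.02], [0.531, -0.156, 0.02]] [0.12466057 0.1950198  0.12153773]
stand pins 21.27 [ 0.6459 -0.1773] res mm [[-0.2, -0.2], [0.2, 0.2]]
stand corners 21.21 [ 0.6453 -0.1771] res mm [[0.0, 0.9], [1.0, -0.5], [0.3, -2.7], [-1.2, 2.3]]
bar corners -0.37 [0.6385 0.2098] res mm [[-1.7, -1.8], [0.3, 0.7], [1.7, 0.6], [-0.2, 0.5]]
bar holes 0.71 [0.6393 0.2111] res mm [[0.6, 0.4], [-0.6, -0.4]]
bar housing -0.58 [0.6405 0.2097] res mm [[0.9, -1.5], [1.4, 1.3], [-0.9, 0.1], [-1.3, 0.0]]
grip [0.63351656 0.2098411  0.15      ] [-533.8 -274.3   87.1]
tool y az 71.4476979725363
```

Emit:
arm_command --pt "-15 -8 0" --pt "-45 -23 0" --pt "-80 -41 0" --pt "-116 -60 0" --pt "-152 -78 0" --pt "-188 -97 0" --pt "-224 -115 0" --pt "-260 -134 0" --pt "-296 -152 0" --pt "-332 -171 10" --pt "-368 -189 20" --pt "-404 -208 30" --pt "-440 -226 40" --pt "-476 -245 50" --pt "-510 -262 60" --pt "-528 -271 67" --pt "-534 -274 67" --pt "-534 -274 67" --twist '[-1, -2, -4, -6, -8, -10, -12, -14, -16, -18, -18.2, -18.2, -18.2, -18.2, -18.2, -18.2, -18.2, -18.2]' --claw '[70, 70, 70, 70, 70, 70, 70, 70, 70, 70, 70, 70, 70, 70, 70, 70, 70, 70]' --force 30

```text
t: 1.65
eef_pos: [0.6344, 0.2091, 0.1697]
orientation: [[-1.0, 0.008, -0.001], [0.008, 1.0, -0.0], [0.001, -0.0, -1.0]]
ft_force: [0.5, -0.5, -0.4]
grip_width: 0.748
grip_force: 0.0
```

```bash
python3 - <<'E'
from h import *
import pickle
s=env.read_state();im=capture("wrist");cv2.imwrite("pics/w1.png",im);pickle.dump(s,open("s1.pkl","wb"));print(s["t"],s["eef_pos"],s["orientation"].round(4).tolist(),s["joints"].round(1),s["grip_width"])
E
```

```text
1.65 [0.63435408 0.20908683 0.1696623 ] [[-1.0, 0.0081, -0.0014], [0.0081, 1.0, -0.0004], [0.0014, -0.0005, -1.0]] [ 16.1   7.3  88.2  -0.   84.6 -73.5] 0.7483342740680143
```

View pics/w1.png

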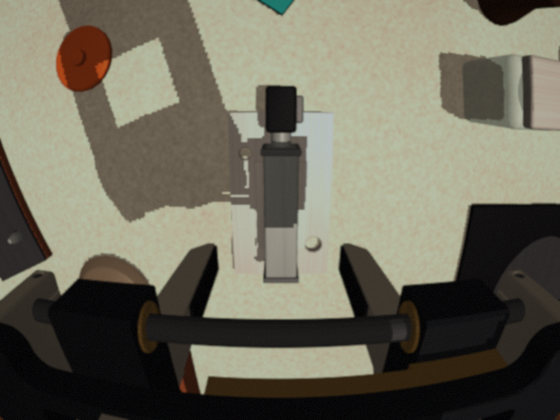

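The wrist view shows the bar between the fingers, with the housing top at about (263–300, 148–281), the wide hole at (313,243), the narrow hole at (244,153) and the head at (281,109).

```bash
python3 - <<'E'
from h import *
import pickle
s=pickle.load(open("s1.pkl","rb"))
def fit(n,P,L):
    l=np.array(L)/1000;Pm=P[:,:2];a=l-l.mean(0);b=Pm-Pm.mean(0)
    th=np.arctan2((a[:,0]*b[:,1]-a[:,1]*b[:,0]).sum(),(a*b).sum());R=np.array([[np.cos(th),-np.sin(th)],[np.sin(th),np.cos(th)]])
    t=Pm.mean(0)-R@l.mean(0);print(n,np.degrees(th).round(2),t.round(4),((l@R.T+t-Pm)*1e3).round(1).tolist());return np.r_[t+R@[-.005,0],.034]
print(rel(s,fit("housing",onz("wrist",[(299,281),(265,281),(263,151),(300,151)],.048,s),[(70,15),(70,-15),(-55,-15),(-55,15)])))
print(rel(s,fit("holes",onz("wrist",[(313,243),(244,153)],.008,s),[(50,34),(-45,-34)])))
print(rel(s,fit("corners",onz("wrist",[(333,113),(231,113)],.008,s),[(-85,50),(-85,-50)])))
E
```

```text
housing -0.0 [0.6432 0.212 ] [[0.6, -1.3], [0.9, 1.3], [-0.7, 0.4], [-0.8, -0.4]]
[ -4.    3.1 135.7]
holes 0.38 [0.6409 0.2106] [[0.0, 0.0], [-0.0, -0.0]]
[ -1.7   1.5 135.7]
corners -0.26 [0.6425 0.2127] [[0.0, 1.7], [-0.0, -1.7]]
[ -3.3   3.7 135.7]
```

Emit:
arm_command --pt "-2.5 2 15" --pt "-2.5 2 40" --pt "-2.5 2 70" --pt "-2.5 2 95" --pt "-2.5 2 115" --pt "-2.5 2 128" --pt "-2.5 2 135" --pt "-2.5 2 135" --pt "-2.5 2 135" --pt "-2.5 2 135" --pt "-2.5 2 135" --pt "-2.5 2 135" --pt "-2.5 2 135" --pt "-2.5 2 135" --pt "-2.5 2 135" --pt "-2.5 2 135" --twist '[-0.4, -0.4, -0.4, -0.4, -0.4, -0.4, -0.4, -0.4, -0.4, -0.4, -0.4, -0.4, -0.4, -0.4, -0.4, -0.4]' --claw '[70, 70, 70, 70, 70, 70, 70, 70, 40, 20, 20, 20, 20, 20, 20, 20]' --force 45

```text
t: 3.03
eef_pos: [0.6365, 0.2121, 0.0357]
orientation: [[-1.0, -0.001, 0.0], [-0.001, 1.0, -0.0], [-0.0, -0.0, -1.0]]
ft_force: [-1.4, -1.5, 3.3]
grip_width: 0.322
grip_force: 45.0
```

Emit:
arm_command --pt "0 0 -4" --pt "0 0 -14" --pt "0 0 -30" --pt "0 0 -50" --pt "0 -6 -68" --pt "0 -20 -82" --pt "-1 -42 -90" --pt "-1 -70 -95" --pt "-2 -102 -95" --pt "-2 -136 -95" --pt "-2 -170 -95" --pt "-3 -204 -95" --pt "-3 -238 -95" --pt "-3 -272 -95" --pt "-4 -304 -95" --pt "-4 -334 -95" --pt "-4 -360 -95" --pt "-5 -378 -95" --pt "-5 -388 -95" --pt "-5 -391 -95" --twist '[0, 0, 0, 0, 0, -0.5, -1.5, -3, -5, -7, -9, -11, -13, -15, -17, -18.5, -19.5, -20.5, -21, -21.2]' --claw '[20, 20, 20, 20, 20, 20, 20, 20, 20, 20, 20, 20, 20, 20, 20, 20, 20, 20, 20, 20]'

```text
t: 4.7
eef_pos: [0.6414, -0.1801, 0.1304]
orientation: [[-0.932, -0.361, -0.001], [-0.361, 0.932, 0.0], [0.001, 0.0, -1.0]]
ft_force: [0.5, 0.3, -7.4]
grip_width: 0.317
grip_force: 45.0
```

Emit:
arm_command --pt "0 0 0" --pt "0 0 0" --pt "0 0 0" --twist '[0, 0, 0]' --claw '[20, 20, 20]'

```text
t: 4.95
eef_pos: [0.6417, -0.1776, 0.1305]
orientation: [[-0.932, -0.363, -0.0], [-0.363, 0.932, 0.0], [-0.0, 0.0, -1.0]]
ft_force: [0.3, 0.7, -7.7]
grip_width: 0.323
grip_force: 45.0
```

```bash
python3 - <<'E'
from h import *
import pickle
s=env.read_state();im=capture("wrist");cv2.imwrite("pics/w2.png",im);t=capture("top");cv2.imwrite("pics/t2.png",t);pickle.dump(s,open("s2.pkl","wb"));print(s["t"],s["eef_pos"],s["orientation"].round(4).tolist(),s["joints"].round(1),s["grip_width"],s["ft_force"])
c=cv2.resize(im[60:300,180:400],None,fx=2.4,fy=2.4,interpolation=cv2.INTER_CUBIC);cv2.imwrite("pics/w2c.png",c)
E
```

```text
4.95 [ 0.64174036 -0.17760301  0.13048115] [[-0.9318, -0.3631, -0.0001], [-0.3631, 0.9318, 0.0003], [-0.0, 0.0003, -1.0]] [ -17.7    8.2   90.9    0.    80.9 -129. ] 0.3233323687381418 [ 0.32177979  0.71570651 -7.70906905]
```

View pics/w2c.png

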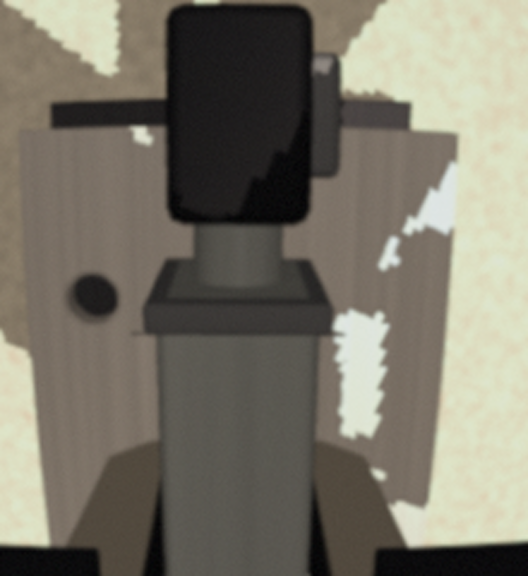

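The wrist crop shows the held bar: narrow hole at crop (95,296), the plate's near corners at (20,130) and (457,135), and the stand's near-edge corners at (50,103) and (410,103).

```bash
python3 - <<'E'
from h import *
import pickle
s=pickle.load(open("s2.pkl","rb"))
f=lambda uv:np.array([180,60])+(np.array(uv)+.5)/2.4-.5
R=np.array(s["orientation"]);tool=lambda P:((P-s["eef_pos"])@R*1e3).round(1).tolist()
z=s["eef_pos"][2]-.0357+.008
print("hole tool",tool(onz("wrist",f([(95,296)]),z,s)),"expect bar: x=-(−45+5)=40,y=-34")
print("plate corners tool",tool(onz("wrist",f([(20,130),(457,135)]),z,s)),"expect 80,-50 / 80,50")
print("housing top tool",tool(onz("wrist",f([(160,334),(318,334)]),z+.04,s)),"expect 50,-15/15")
P=onz("wrist",f([(50,103),(410,103)]),.02,s);print("stand corners",P.round(4).tolist(),tool(P),"expect 90,-60/60 ")
e=P[1]-P[0];print("stand yaw",np.degrees(np.arctan2(e[1],e[0]))-90,"mid->centre",(P.mean(0)[:2]+.095*np.array([np.cos(np.radians(21.2)),np.sin(np.radians(21.2))])).round(4))
E
```

```text
hole tool [[41.0, -33.3, 27.7]] expect bar: x=-(−45+5)=40,y=-34
plate corners tool [[80.1, -49.5, 27.7], [79.2, 49.8, 27.7]] expect 80,-50 / 80,50
housing top tool [[43.6, -14.1, -12.3], [43.6, 14.5, -12.3]] expect 50,-15/15
stand corners [[0.5832, -0.2671, 0.02], [0.54, -0.1561, 0.02]] [[87.1, -62.2, 110.5], [87.0, 56.9, 110.5]] expect 90,-60/60 
stand yaw 21.262272965136773 mid->centre [ 0.6502 -0.1773]
```

Emit:
arm_command --pt "-0.5 -1 6" --pt "-1 -1.8 16" --pt "-1 -1.8 28" --pt "-1 -1.8 38" --pt "-1 -1.8 45" --pt "-1 -1.8 48" --pt "-1 -1.8 48" --pt "-1 -1.8 48" --twist '[0, 0, 0, 0, 0, 0, 0, 0]' --claw '[20, 20, 20, 20, 20, 20, 20, 20]'

```text
t: 5.72
eef_pos: [0.6433, -0.1801, 0.0825]
orientation: [[-0.932, -0.362, -0.0], [-0.362, 0.932, 0.0], [-0.0, 0.0, -1.0]]
ft_force: [-0.9, 0.3, -7.3]
grip_width: 0.319
grip_force: 45.0
```

```bash
python3 - <<'E'
from h import *
import pickle
s=env.read_state();im=capture("wrist");cv2.imwrite("pics/w3.png",im);t=capture("top");cv2.imwrite("pics/t3.png",t);pickle.dump(s,open("s3.pkl","wb"));print(s["t"],s["eef_pos"],s["orientation"].round(4).tolist(),s["ft_force"])
c=cv2.resize(im[60:300,180:400],None,fx=2.4,fy=2.4,interpolation=cv2.INTER_CUBIC)
cv2.imwrite("pics/w3c.png",c)
E
```

```text
5.7167 [ 0.64333907 -0.18008155  0.08249332] [[-0.932, -0.3624, -0.0], [-0.3624, 0.932, 0.0001], [-0.0, 0.0001, -1.0]] [-0.90288485  0.34854356 -7.29325072]
```

View pics/w3c.png

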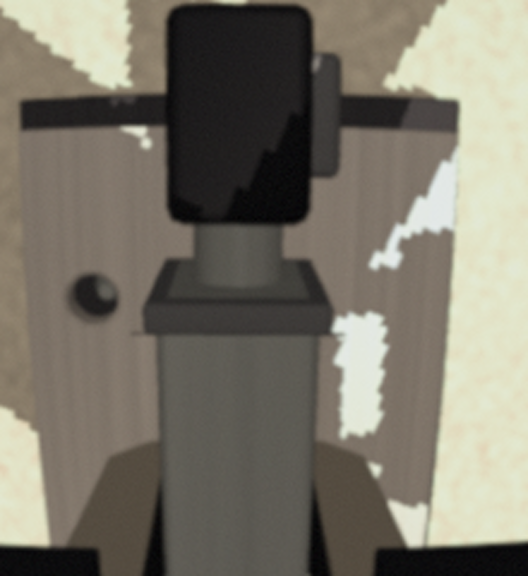

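The thin pin's tip is now visible in the narrow hole: tip at about crop (104,289), hole centre (95,296). The stand's edge corners are at (21,101) and (458,101).

```bash
python3 - <<'E'
from h import *
import pickle
s=pickle.load(open("s3.pkl","rb"))
f=lambda uv:np.array([180,60])+(np.array(uv)+.5)/2.4-.5
R=np.array(s["orientation"]);tool=lambda P:((P-s["eef_pos"])@R*1e3).round(1).tolist()
z=s["eef_pos"][2]-.0357+.008
print("hole",tool(onz("wrist",f([(95,296)]),z,s)))
print("pin",tool(onz("wrist",f([(104,289)]),.038,s)))
print("plate corners",tool(onz("wrist",f([(20,130),(457,135)]),z,s)))
print("stand corners",tool(onz("wrist",f([(21,101),(458,101)]),.02,s)))
g=cv2.imread("pics/w3.png");print(cv2.cvtColor(g,cv2.COLOR_BGR2GRAY)[174:194,208:232])
E
```

```text
hole [[40.9, -33.3, 27.7]]
pin [[38.7, -34.1, 44.5]]
plate corners [[80.1, -49.5, 27.7], [79.2, 49.8, 27.7]]
stand corners [[87.4, -58.8, 62.5], [87.7, 59.8, 62.5]]
[[116 119 116 110 102  94  86  79  75  70  70  70  77  87  94 103 111 118
  122 122 122 120 120 121]
 [118 116 109 101  88  74  61  54  48  43  44  49  61  73  81  88  99 110
  116 119 123 123 120 119]
 [115 111 102  87  69  51  41  35  34  30  34  41  55  67  74  80  87  96
  109 116 120 122 121 120]
 [110 102  89  72  51  38  34  32  31  30  33  42  56  68  74  77  83  87
   98 108 117 119 121 117]
 [102  92  78  57  38  32  31  32  30  30  35  44  58  70  80  84  84  88
   91  99 108 117 120 119]
 [ 96  84  68  48  33  30  31  32  30  33  30  43  57  74  86  91  90  89
   89  91 101 113 118 120]
 [ 91  77  61  43  32  29  31  32  29  29  34  39  59  78  89  93  95  94
   88  86  94 108 117 120]
 [ 86  73  58  43  29  30  31  30  30  32  30  36  54  76  90  96  95  95
   92  85  89  99 113 119]
 [ 83  70  57  44  32  31  31  29  30  32  30  33  46  72  88  93  94  94
   88  81  82  97 112 118]
 [ 81  69  58  45  33  31 
[... 385 characters left out ...]
80  73  69  62  49  37  31  31  32  31  31  31  33  30  30  32  31
   33  39  64  96 111 118]
 [ 95  84  75  72  69  61  49  38  32  30  28  31  30  31  30  30  31  31
   35  51  77 101 114 119]
 [100  93  82  76  73  70  63  50  40  34  33  29  30  29  31  32  31  39
   46  65  94 108 116 118]
 [107 100  91  80  77  75  72  64  55  46  40  37  33  35  36  40  46  56
   70  87 104 113 117 120]
 [110 108 101  93  83  79  77  75  70  64  58  53  54  51  53  59  66  77
   88 104 113 116 119 120]
 [113 114 112 103  98  88  82  80  80  76  74  72  72  71  75  75  82  93
  103 111 117 118 121 122]
 [114 115 115 112 108 100  93  86  82  84  82  82  82  84  84  88  96 104
  111 116 119 121 120 120]]
```

Emit:
arm_command --pt "-1 0 0" --pt "-2.2 0 2" --pt "-2.2 0 5" --pt "-2.2 0 8" --pt "-2.2 0 11" --pt "-2.2 0 14" --pt "-2.2 0 15" --pt "-2.2 0 15" --pt "-2.2 0 15" --twist '[0, 0, 0, 0, 0, 0, 0, 0, 0]' --claw '[20, 20, 20, 20, 20, 20, 20, 20, 20]'

```text
t: 6.57
eef_pos: [0.6453, -0.1793, 0.0674]
orientation: [[-0.932, -0.362, -0.0], [-0.362, 0.932, 0.0], [0.0, 0.0, -1.0]]
ft_force: [-1.3, 0.1, -7.3]
grip_width: 0.321
grip_force: 45.0
```

```bash
python3 - <<'E'
from h import *
import pickle
s=env.read_state();im=capture("wrist");cv2.imwrite("pics/w4.png",im);pickle.dump(s,open("s4.pkl","wb"));print(s["t"],s["eef_pos"],s["ft_force"],s["torque"])
c=cv2.resize(im[60:300,180:400],None,fx=2.4,fy=2.4,interpolation=cv2.INTER_CUBIC)
cv2.imwrite("pics/w4c.png",c)
E
```

```text
6.5667 [ 0.64529134 -0.17928216  0.06740816] [-1.27253857  0.07956162 -7.28906187] [0.07101289 0.02825966 0.00383873]
```

View pics/w4c.png

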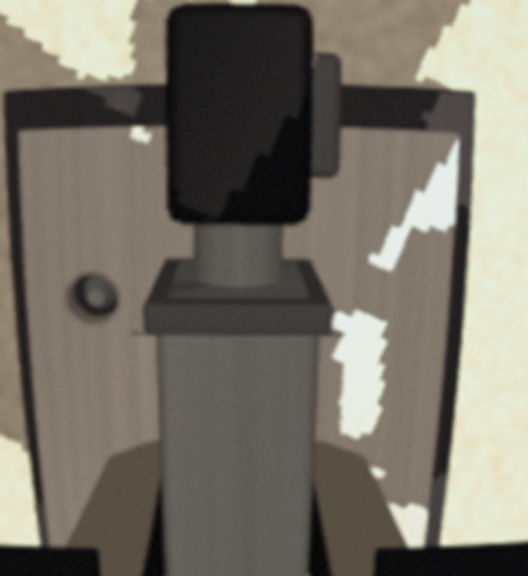

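The pin now sits in the hole, tip at about crop (98,292) against hole centre (95,296), and there is no contact force. I'll continue down.

Emit:
arm_command --pt "0.2 0.3 1" --pt "0.3 0.6 3" --pt "0.3 0.6 5" --pt "0.3 0.6 7" --pt "0.3 0.6 9" --pt "0.3 0.6 10" --pt "0.3 0.6 10" --twist '[0, 0, 0, 0, 0, 0, 0]' --claw '[20, 20, 20, 20, 20, 20, 20]'

```text
t: 7.2
eef_pos: [0.6447, -0.1788, 0.057]
orientation: [[-0.932, -0.362, -0.0], [-0.362, 0.932, 0.0], [0.0, 0.0, -1.0]]
ft_force: [-0.3, 0.7, -7.8]
grip_width: 0.319
grip_force: 45.0
```

Emit:
arm_command --pt "0 0 0.7" --pt "0 0 1.4" --pt "0 0 2" --pt "0 0 2" --twist '[0, 0, 0, 0]' --claw '[20, 20, 20, 20]'

```text
t: 7.53
eef_pos: [0.6449, -0.1788, 0.0557]
orientation: [[-0.932, -0.362, 0.0], [-0.362, 0.932, -0.0], [-0.0, -0.0, -1.0]]
ft_force: [-1.0, 0.4, -4.5]
grip_width: 0.325
grip_force: 45.0
```

Emit:
arm_command --pt "0 0 0.5" --pt "0 0 0.5" --pt "0 0 0.5" --pt "0 0 0" --pt "0 0 0" --pt "0 0 0" --pt "0 0 0" --twist '[0, 0, 0, 0, 0, 0, 0]' --claw '[20, 20, 20, 30, 45, 60, 60]'

```text
t: 8.12
eef_pos: [0.6451, -0.1789, 0.0558]
orientation: [[-0.932, -0.362, 0.001], [-0.362, 0.932, -0.0], [-0.001, -0.001, -1.0]]
ft_force: [0.5, 0.0, -0.5]
grip_width: 0.489
grip_force: 0.0
```

Emit:
arm_command --pt "0 0 0" --pt "0 0 -8" --pt "0 0 -25" --pt "0 0 -45" --pt "10 0 -58" --pt "26 0 -62" --pt "50 0 -62" --pt "70 0 -62" --pt "81 0 -62" --pt "83 0 -62" --pt "83 0 -62" --twist '[0, 0, 0, 0, 0, 0, 0, 0, 0, 0, 0]' --claw '[60, 60, 60, 60, 60, 60, 60, 60, 60, 60, 60]'

```text
t: 9.03
eef_pos: [0.5676, -0.2091, 0.1181]
orientation: [[-0.932, -0.362, 0.001], [-0.362, 0.932, -0.0], [-0.001, -0.001, -1.0]]
ft_force: [-0.8, -0.1, -0.5]
grip_width: 0.645
grip_force: 0.0
```

```bash
python3 - <<'E'
from h import *
import pickle
s=env.read_state();im=capture("wrist");cv2.imwrite("pics/w5.png",im);t=capture("scene");cv2.imwrite("pics/sc5.png",t);pickle.dump(s,open("s5.pkl","wb"));print(s["t"],s["eef_pos"],s["orientation"].round(4).tolist(),s["ft_force"],s["grip_width"],s["joints"].round(1))
a=cv2.resize(im[60:330,170:420],(500,540),interpolation=cv2.INTER_CUBIC)
b=cv2.resize(t[190:320,180:255],(300,520),interpolation=cv2.INTER_CUBIC);b=cv2.copyMakeBorder(b,0,20,0,0,0)
cv2.imwrite("pics/c5.png",np.hstack([a,b]))
E
```

```text
9.0333 [ 0.56759231 -0.2090976   0.11808481] [[-0.9323, -0.3618, 0.0009], [-0.3618, 0.9323, -0.0002], [-0.0008, -0.0006, -1.0]] [-0.81478052 -0.12755005 -0.47915512] 0.6447540028166002 [ -22.6    1.2   99.5    0.    79.2 -133.9]
```

View pics/c5.png

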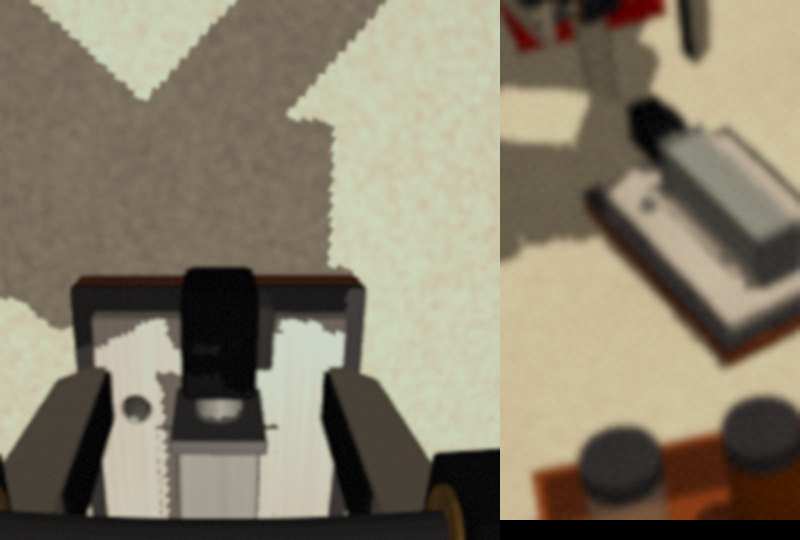

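The plate lies flush with even margins around it. The head is at crop (183–257, 270–395) with the button on its right, midway between the fingers.

Emit:
arm_command --pt "0 0.5 8" --pt "0 0.5 24" --pt "0 0.5 42" --pt "0 0.5 55" --pt "0 0.5 62" --pt "0 0.5 64" --pt "0 0.5 64" --pt "0 0.5 64" --pt "0 0.5 64" --pt "0 0.5 64" --pt "0 0.5 64" --pt "0 0.5 64" --pt "0 0.5 64" --pt "0 0.5 64" --pt "0 0.5 64" --pt "0 0.5 64" --pt "0 0.5 64" --pt "0 0.5 64" --twist '[0, 0, 0, 0, 0, 0, 0, 0, 0, 0, 0, 0, 0, 0, 0, 0, 0, 0]' --claw '[60, 60, 60, 60, 60, 60, 60, 50, 42, 36, 32, 28, 24, 20, 15, 15, 15, 15]' --force 25

```text
t: 10.63
eef_pos: [0.5674, -0.2087, 0.0538]
orientation: [[-0.932, -0.362, 0.001], [-0.362, 0.932, -0.0], [-0.0, -0.001, -1.0]]
ft_force: [-0.0, -2.7, 5.1]
grip_width: 0.288
grip_force: 25.0
```

Emit:
arm_command --pt "1 0 0" --pt "3 0 0" --pt "6 0 0" --pt "10 0 0" --pt "14 0 0" --pt "18 0 0" --pt "22 0 0" --pt "26 0 0" --pt "30 0 0" --pt "34 0 0" --pt "38 0 0" --pt "42 0 0" --pt "46 0 0" --pt "50 0 0" --pt "54 0 0" --pt "57 0 0" --pt "59 0 0" --pt "60 0 0" --pt "60 0 0" --twist '[0, 0, 0, 0, 0, 0, 0, 0, 0, 0, 0, 0, 0, 0, 0, 0, 0, 0, 0]' --claw '[15, 15, 15, 15, 15, 15, 15, 15, 15, 15, 15, 15, 15, 15, 15, 15, 15, 15, 15]'

```text
t: 12.22
eef_pos: [0.5117, -0.2301, 0.0538]
orientation: [[-0.932, -0.362, 0.001], [-0.362, 0.932, 0.0], [-0.001, -0.0, -1.0]]
ft_force: [3.8, 1.4, 5.1]
grip_width: 0.285
grip_force: 25.0
```

Emit:
arm_command --pt "1 0 0" --pt "4 0 0" --pt "8 0 0" --pt "12 0 0" --pt "16 0 0" --pt "20 0 0" --pt "24 0 0" --pt "27 0 0" --pt "29 0 0" --pt "30 0 0" --pt "31 0 0" --pt "31 0 0" --pt "31 0 0" --twist '[0, 0, 0, 0, 0, 0, 0, 0, 0, 0, 0, 0, 0]' --claw '[15, 15, 15, 15, 15, 15, 15, 15, 15, 15, 15, 15, 15]'

```text
t: 13.3
eef_pos: [0.4829, -0.2412, 0.0537]
orientation: [[-0.932, -0.363, 0.001], [-0.363, 0.932, 0.0], [-0.001, -0.0, -1.0]]
ft_force: [4.5, 1.2, 5.0]
grip_width: 0.287
grip_force: 25.0
```

Emit:
arm_command --pt "0.5 0 0" --pt "1 0 0" --pt "1.5 0 0" --pt "1.5 0 0" --pt "1.5 0 0" --twist '[0, 0, 0, 0, 0]' --claw '[15, 15, 15, 15, 15]'

```text
t: 13.72
eef_pos: [0.4815, -0.2418, 0.0537]
orientation: [[-0.932, -0.363, 0.001], [-0.363, 0.932, 0.0], [-0.001, -0.0, -1.0]]
ft_force: [5.0, 2.7, 4.8]
grip_width: 0.285
grip_force: 25.0
```

Emit:
arm_command --pt "0.5 0 0" --pt "1 0 0" --pt "1.5 0 0" --pt "1.5 0 0" --pt "1.5 0 0" --twist '[0, 0, 0, 0, 0]' --claw '[15, 15, 15, 15, 15]'

```text
t: 14.13
eef_pos: [0.4811, -0.2419, 0.0538]
orientation: [[-0.932, -0.363, 0.003], [-0.363, 0.932, 0.001], [-0.004, -0.0, -1.0]]
ft_force: [16.0, 4.7, -0.0]
grip_width: 0.285
grip_force: 25.0
```

```bash
python3 - <<'E'
from h import *
import pickle
s=env.read_state();im=capture("wrist");t=capture("top");sc=capture("scene");pickle.dump(s,open("s6.pkl","wb"))
for n,i in(("w6",im),("t6",t),("sc6",sc)):cv2.imwrite(f"pics/{n}.png",i)
print(s["t"],s["eef_pos"],s["ft_force"],s["grip_force"],s["grip_width"])
a=cv2.resize(im[60:330,170:420],(500,540),interpolation=cv2.INTER_CUBIC)
b=cv2.resize(sc[175:310,180:255],(300,540),interpolation=cv2.INTER_CUBIC)
cv2.imwrite("pics/c6.png",np.hstack([a,b]))
E
```

```text
14.1333 [ 0.48108725 -0.24188944  0.05376056] [ 1.59710654e+01  4.69619942e+00 -3.90969866e-03] 24.985134601593018 0.2854555185509902
```

View pics/c6.png

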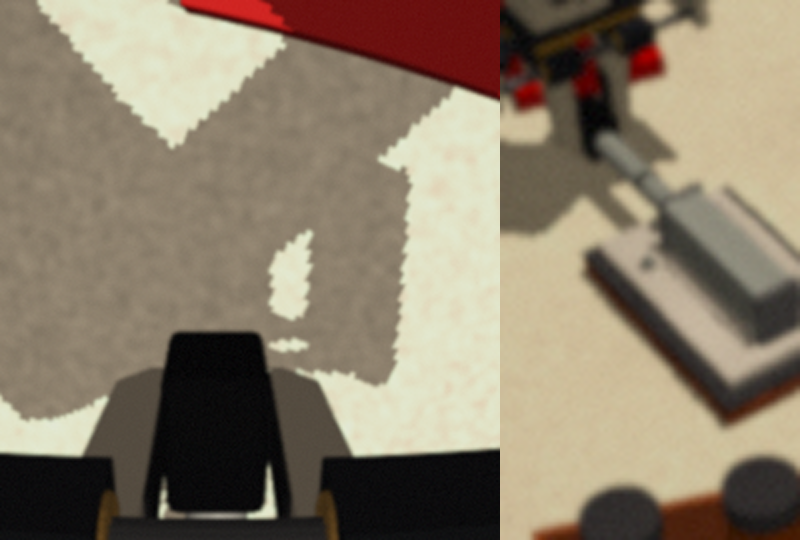

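The tube is fully out: the view shows the dark ring well out of the mouth, and the force jumped at the end stop. I'll ease the over-pull so the plate isn't tipped.

Emit:
arm_command --pt "-0.4 0 0" --pt "-0.8 0 0" --pt "-0.8 0 0.2" --pt "-0.8 0 0.2" --pt "-0.8 0 0.2" --twist '[0, 0, 0, 0, 0]' --claw '[15, 15, 15, 15, 15]'

```text
t: 14.7
eef_pos: [0.4812, -0.2419, 0.0537]
orientation: [[-0.932, -0.363, 0.002], [-0.363, 0.932, 0.0], [-0.002, -0.0, -1.0]]
ft_force: [8.1, 4.7, 5.6]
grip_width: 0.289
grip_force: 25.0
```

Emit:
arm_command --pt "0 0 0" --pt "0 0 0" --pt "0 0 0" --pt "0 0 0" --pt "0 0 0" --pt "0 0 0" --twist '[0, 0, 0, 0, 0, 0]' --claw '[15, 15, 15, 15, 15, 15]'

```text
t: 15.2
eef_pos: [0.4812, -0.2419, 0.0537]
orientation: [[-0.932, -0.363, 0.002], [-0.363, 0.932, 0.0], [-0.002, -0.0, -1.0]]
ft_force: [7.6, 4.0, 4.6]
grip_width: 0.285
grip_force: 25.0
```

```bash
python3 - <<'E'
from h import *
b=cv2.imread("pics/sc5.png");a=capture("scene");cv2.imwrite("pics/sc7.png",a)
g=lambda i:np.float32(cv2.cvtColor(i,cv2.COLOR_BGR2GRAY))[225:285,203:275]
print("plate shift px after pull (bar before/after):",cv2.phaseCorrelate(g(b),g(a)))
d=np.abs(cv2.imread("pics/scene0.png").astype(int)-a).max(2)>45
for n,(x0,y0,x1,y1) in dict(jar_b=(115,225,160,270),jar_a=(405,150,440,195),olla=(290,250,335,282),sil=(270,194,300,215),tong=(130,190,155,235),mill=(400,125,425,175),turq=(295,155,360,190)).items(): print(n,d[y0:y1,x0:x1].sum())
print(env.read_state()["ft_force"])
E
```

```text
plate shift px after pull (bar before/after): ((-0.18169171973318043, -0.046626331060267034), 0.7571390509605408)
jar_b 35
jar_a 0
olla 0
sil 0
tong 108
mill 28
turq 0
[7.39998204 3.6291818  5.09359831]
```

```bash
python3 - <<'E'
import cv2,numpy as np
c=[cv2.resize(cv2.imread(f"pics/{n}.png")[130:290,100:300],(400,320)) for n in("scene0","sc7")]
cv2.imwrite("pics/c7.png",np.hstack(c))
E
```

```text
(no output)
```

View pics/c7.png

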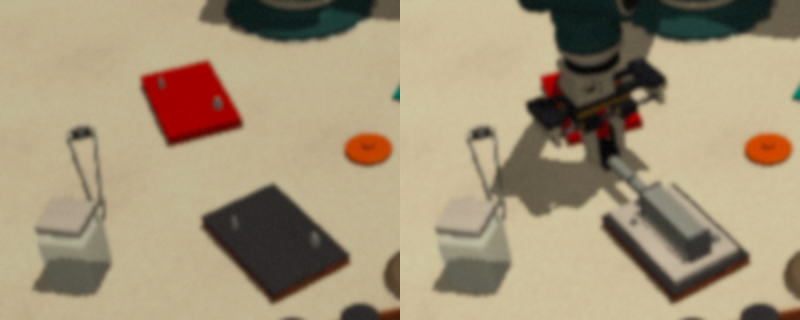

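Before and after views show the tong (crop (82,165) and (482,165)) and jar_b unmoved; only the arm's shadow changed there. The bar sits flush on the stand with its tube fully out. I'm handing it in.

```bash
python3 -c "
from cell import order
print(order.finish_job())"
```

```text
the job is handed in; nothing more can be done
None
```

The bar lies flush on the stand's two pins, the tube is drawn to the second stop with the button pressed, and the arm is holding it there at about 8 N pull; camera checks show nothing else on the counter moved, and the job is handed in.

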